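# Tilt the specimen stage to its pointed marker and let it spring back

### The arm

A 6-joint arm with a two-finger parallel gripper is mounted at the origin on the work surface. World frame = base frame: x ahead of the robot, y to its left, z up, the work surface at z = 0. Lengths are in m, angles in degrees, forces in N, time in s.
With the tool pointing down it reaches from about 0.35 to 0.875 m from the base axis. Payload 4.2 kg.
Tool frame: the origin (TCP) lies on the front face of the gripper's body, between the roots of the fingers; the fingertips stand finger_overhang ahead of it and the grasp point (between the pads) lies 51 mm ahead of it (finger_overhang is the distance from the TCP to the fingertips, in m); z points along the fingers, y is the line along which they close (so a half turn about z gives the same grasp; the last joint's range is limited). The gripper opens to 87 mm and grips with 3 to 60 N. Pads are 19 mm wide; open, the fingers measure 117 mm over their backs; the gripper's body (75 mm by 190 mm) begins 51 mm behind the grasp point.
Start: joints at [-53.308, 22.042, 0.453, 0, -68.411, -14.817], TCP at [0.233, -0.58, 0.292] pointing down, gripper open.
Joint ranges: [-179.83, 179.83], [-69.29, 118.12], [-61.27, 80.66], [-181.25, 117.63], [-171.15, -9.14], [-177.46, 177.46]. Speed limits (degrees/s): [159.86, 159.86, 180, 180, 180, 180].

### API

Orientations are given as a 3x3 rotation matrix whose columns are the frame's x, y, z axes.
In Python, from station import sense, capture, camera_model, finish_job, finger_overhang gives the robot as it stands. The module is installed in compiled form; this text tells all that it offers.
- The arm moves only by the tool jog_arm, never from a script. Its argument "rows" is a list that holds one entry, the list of rows, each a list of 4 numbers: the shift along the tool's x, y, z in m, then the turn about the tool's z in rad. A call has 1 to 20 rows; each row shifts and turns the commanded pose from where the row before left it, along the tool's axes as they then stand; what a row does not reach is not made up. A row lasts 1/8 s, in which the tool goes at most 62.5 mm and 10.7 degrees, less where a joint would pass 70% of its speed; a pose out of reach is approached as far as the arm can. A call is refused whole if a number of a shift passes 0.0625 or a number of a turn 0.188, either way. A call with a gripper value outside its range is refused whole. "claw" is the opening, from 0 (shut) to 1 (fully open), set as the call begins (left out, the last holds). The fingers move at their own pace and stop on an object; the grip force is fixed at half the most. Time passes only in rows, so rows that do not move let the fingers close. It gives the time, the measured TCP pose, the force, the opening and the grip force at its end, in the units of the state.
- sense(): the state, without advancing time (a new reading comes with each control period).
- capture(name): name is "side" or "top" or "wrist"; returns the picture (480x640x3 uint8, red, green, blue); there is no depth.
- camera_model(name): a dict with "fovy" (degrees; the focal length in pixels is half the picture's height over the tangent of half this angle, whatever the lens; pixels are square), "cx", "cy" (the principal point, pixels), "eye" and "rotation" of the camera in the world. Camera axes: x right, y down, z forward; pixel columns grow to the right and rows downward; lengths in m; the calibration is good to about 2 mm. A picture is of the moment at which its call begins: read the wrist's pose just before it. camera_model takes no time and is no camera call; for the wrist camera it gives the pose at the moment of the call.
- finish_job(): hands the job in; it is judged then, once.
The state is a dict: "time_s": time; "joints": joint angles; "joint_velocities": joint speeds; "effort": joint torques, N m; "tcp_pos": TCP position; "ee_rot": TCP orientation; "wrist_force": force on the tool from outside, world axes, zero at the start; "moment": the same for the moment, N m; "gripper_width": opening from 0.0 (shut) to 1.0 (fully open); "gripper_force": force on a finger pad.
Only numpy, scipy, OpenCV 4.12 (cv2) and the standard library are available. Lean on these libraries where they do the work, as an engineer would, in place of code of your own. Each camera call takes 0.05 s, during which the arm holds its last target. There are 200 camera calls.

### The job

On the tilting specimen stage, find the marker with the pointed cone on the scale bar and press down with a fingertip on the round rubber pad at that side's corner, until the ball-tipped needle stands at the pointed marker, without driving it well past; hold it there steadily for a second, then let the stage spring back level. Only press: do not tilt it towards the square marker, and leave the jar, the forceps and the blue tray where they are.

Things in the scene. Friction and masses are not known exactly. Their poses are not given: they have to be found in the camera images.
- stage: White base, 215 x 200 x 12 mm, screwed to the bench. Origin on the bench; x runs along the hinge line from pads to scale bar, y left, z up. A plate (144 x 190 x 8 mm, 190 along y) rocks about the hinge line 55 mm above the bench. At x = 92 mm a white scale bar (150 mm along y, top 190 mm up, ticks 10 mm apart) stands on two posts; the upright needle moves just beyond it.
- pad_left (a point): Black rubber pad, 26 mm across, 10 mm high, domed, on the plate's corner at stage x = -50, y = +75 mm. This point is the middle of its top, 69 mm above the bench when level; its z is the plate's normal. Pressing it tilts the needle to +y of the stage; it goes down 75 mm x sin(tilt), 10 to 20 mm for the marks set here, against 2.5 to 5 N of spring.
- pad_right (a point): The same pad on the corner at stage x = -50, y = -75 mm. Pressing it down tilts the needle to -y of the stage.
- needle_tip (a point): Centre of the small ball (10 mm across) at the tip of the dark steel needle, which is fixed to the plate and stands 150 mm above the hinge line (205 mm above the bench when level), at stage x = 104 mm. It swings sideways by 150 mm x sin(tilt) along the stage's y.
- plate (a joint): Tilt of the plate in rad: 0 level (the rest position, kept by the springs), positive when the left pad (+y) is down, negative when the right pad is down; stops at -0.36 and 0.36. The springs give about 1.4 Nm/rad and always return it to level.
- marker_pointed: The mark to reach: a black clip on the scale bar, 16 mm wide along the bar, carrying a slender cone that rises 32 mm over the bar. Origin on the bar's top edge, below the cone's point, axes as the stage; 22 to 40 mm from the bar's middle, to the left or right. The needle is at it when its tip has the same stage y.
- marker_square: Another black clip on the other half of the bar, 22 mm wide, flat and square, 7 mm above the bar's top edge; not to be used. Origin on the bar's top edge.
- jar: Small glass jar with white cap, 42 mm across, 55 mm high, standing loose to the left of the stage; a bystander. Origin in the centre of its underside.
- forceps: Steel forceps, about 130 mm long, 5 mm thick, lying loose in front of the stage on the robot's side; a bystander. Origin near the middle, on the bench.
- tray: Blue instrument tray, 150 x 95 x 22 mm, lying loose to the right of the stage; a bystander. Origin in the centre of its underside.

How it is judged (in metres and radians):
On the way:
1. the pad on the pointed marker's side is pressed by the fingers (contact over 0.8 N, grasp point within 60 mm of the pad's top) and the needle tip stays within 5 mm of the pointed marker, for 0.7 s (y of needle_tip in the frame of marker_pointed between -0.005 and 0.005 m and ((y of marker_pointed in the frame of stage above 0 m and contact force between the fingers and stage above 0.8 N and distance between the grasp point and pad_left below 0.06 m) or (y of marker_pointed in the frame of stage below 0 m and contact force between the fingers and stage above 0.8 N and distance between the grasp point and pad_right below 0.06 m))), for 0.7 s.
At the end, for the whole second after the job is handed in: After the hold at the pointed marker the plate is released, level again within 0.03 rad and at rest, and the jar, forceps and tray lie still within 15 mm of where they were (value of joint plate between -0.03 and 0.03 rad and velocity of joint plate between -0.05 and 0.05 rad/s and distance of each of jar, forceps, tray from where it was at the start of the episode below 0.015 m and linear speed of each of jar, forceps, tray below 0.02 m/s); the robot touches nothing.
It fails at once if the needle tip is driven more than 11 mm past the pointed marker ((y of marker_pointed in the frame of stage above 0 m and y of needle_tip in the frame of marker_pointed above 0.011 m) or (y of marker_pointed in the frame of stage below 0 m and y of needle_tip in the frame of marker_pointed below -0.011 m)).
It fails at once if the stage is tilted towards the square marker (needle tip more than 8 mm to that side) ((y of marker_pointed in the frame of stage above 0 m and y of needle_tip in the frame of stage below -0.008 m) or (y of marker_pointed in the frame of stage below 0 m and y of needle_tip in the frame of stage above 0.008 m)).
It fails at once if a bystander (jar, forceps, tray) is moved, lifted or carried by more than 15 mm (distance of any of jar, forceps, tray from where it was at the start of the episode above 0.015 m).
It also fails if it takes over 32 s, if anything falls off the work surface, if the arm or the gripper's body presses on something with over 40 N, if the wrist force passes 120 N, or if a joint passes its speed limit or range.

## Working session

There is one attempt and no reset: what is moved stays moved. The work goes in short steps, Python scripts to look and compute and a tool call to move; the robot and the scene stay as the last step left them, time stands still between calls to the robot, and variables do not carry over. Pictures are saved under pics/ and viewed, at most 10 in all, crops included, and the job is handed in when it is done.

Besides the shell and the picture viewer there is one more tool, called after "Emit:" as name([rows], argument=value, ...), one row to a line, values as JSON. jog_arm: Moves the arm, as the interface text tells. Its arguments: {"type":"object","properties":{"rows":{"type":"array"},"claw":{"type":"number"}},"required":["rows"]}

```bash
mkdir -p pics
python3 - <<'E'
from station import *
import cv2,numpy as np
s=sense();print(s['time_s'],s['tcp_pos'],np.round(s['ee_rot'],3).tolist(),finger_overhang if not callable(finger_overhang) else finger_overhang())
for n in ("side","top"):
    m=camera_model(n);print(n,m)
    cv2.imwrite(f'pics/{n}0.png',capture(n)[:,:,::-1])
E
```

```text
0.0 [ 0.23270968 -0.57957694  0.29116764] [[-0.928, -0.372, -0.001], [-0.372, 0.928, 0.002], [0.0, 0.002, -1.0]] 0.0697
side {'fovy': 44.07018404373613, 'cx': 316.2892215641951, 'cy': 243.81093013065615, 'eye': array([0.10693953, 0.5966704 , 0.77605935]), 'rotation': array([[-0.75385562, -0.42653528,  0.49976931],
       [-0.65700259,  0.48122932, -0.58031537],
       [ 0.00702133, -0.76582374, -0.64301221]])}
top {'fovy': 47.435958196781236, 'cx': 324.42466093092145, 'cy': 234.6429828990334, 'eye': array([0.46031089, 0.05255722, 1.03843653]), 'rotation': array([[ 0.01516654, -0.98754555,  0.15660063],
       [-0.99941592, -0.01976909, -0.02787472],
       [ 0.0306234 , -0.1560864 , -0.98726858]])}
```

View pics/side0.png

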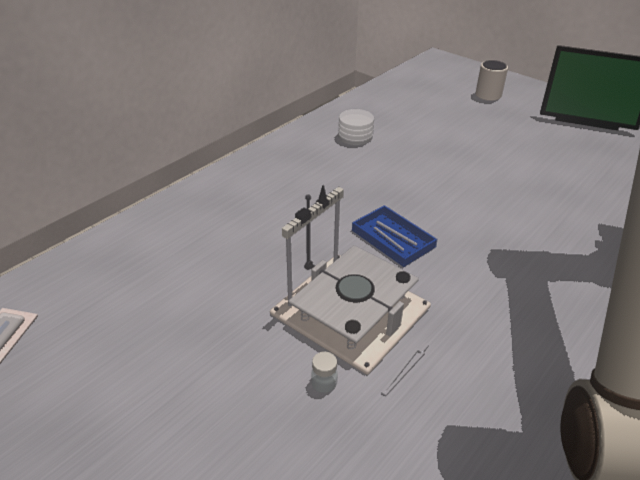

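View pics/top0.png

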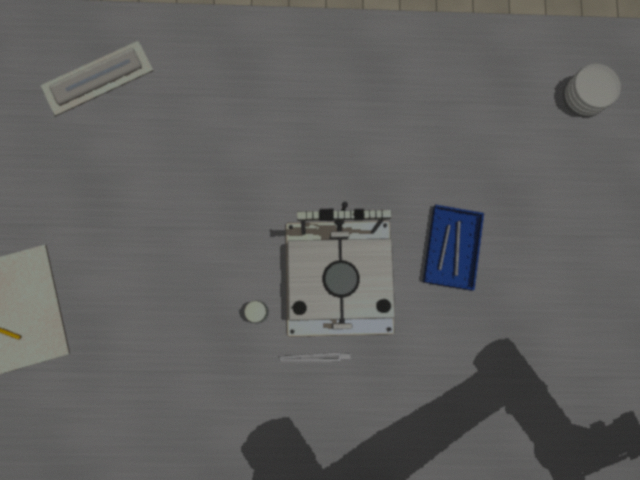

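Side view: the cone clip is at about (322,190), towards the tray, and the square clip at (302,215). Top view: square clip at (326,214), pointed clip at (359,214), pads at (300,308) and (383,306), needle ball at (345,206). So the pointed marker is on the right (-y) and I'll use pad_right.

```bash
cat > h.py <<'E'
from station import *
import cv2,numpy as np
def ray(n,uv):
    m=camera_model(n);f=240/np.tan(np.radians(m['fovy']/2))
    return m['eye'],m['rotation']@np.array([(uv[0]-m['cx'])/f,(uv[1]-m['cy'])/f,1])
def onz(n,uv,z):
    e,d=ray(n,uv);return e+d*(z-e[2])/d[2]
def blobs(img,x0,y0,x1,y1,t=60,amin=6):
    k=(img[y0:y1,x0:x1].max(2)<t).astype(np.uint8)
    N,_,st,c=cv2.connectedComponentsWithStats(k)
    return [(c[i]+[x0,y0],st[i]+[x0,y0,0,0,0]) for i in range(1,N) if st[i][4]>=amin]
E
python3 - <<'E'
from h import *
t=cv2.imread('pics/top0.png');s=cv2.imread('pics/side0.png')
for nm,im,b,hs in(("top",t,(285,195,395,340),(.069,.194,.205)),("side",s,(265,175,435,370),(.069,.194,.205))):
    for c,st in blobs(im,*b,t=50):
        print(nm,c.round(1),st,[onz(nm,c,z)[:2].round(4).tolist() for z in hs])
a=cv2.resize(t[195:345,280:400],None,fx=4,fy=4,interpolation=cv2.INTER_CUBIC)[:600]
b=cv2.resize(s[175:275,270:360],None,fx=3.5,fy=6,interpolation=cv2.INTER_CUBIC)
o=np.zeros((600,800,3),np.uint8);o[:,:480]=a;o[:600,480:795]=b
cv2.imwrite('pics/c.png',o)
E
```

```text
top [343.9 205.9] [342 203   5   7  23] [[0.6676, -0.0094], [0.6409, -0.0014], [0.6386, -0.0007]]
top [326.1 214.6] [319 209  15  12 138] [[0.6509, 0.0227], [0.6263, 0.0266], [0.6242, 0.0269]]
top [358.5 214.4] [354 209  10  11  87] [[0.6524, -0.0361], [0.6276, -0.0246], [0.6255, -0.0236]]
top [377.6 223.8] [372 218  11  14  29] [[0.6359, -0.0707], [0.6133, -0.0548], [0.6113, -0.0534]]
top [338.7 223.9] [335 219   8  12  59] [[0.6343, -0.0003], [0.6118, 0.0065], [0.6099, 0.0071]]
top [302.9 226.9] [302 221   3  13  33] [[0.6274, 0.0642], [0.6059, 0.0627], [0.604, 0.0625]]
top [339.2 238.7] [337 238   5   3   9] [[0.6073, -0.0015], [0.5883, 0.0055], [0.5867, 0.0061]]
top [338.4 278.9] [323 259  36  39 174] [[0.5351, -0.0009], [0.5254, 0.006], [0.5246, 0.0066]]
top [383.1 305.5] [377 300  13  12 127] [[0.4894, -0.0804], [0.4856, -0.0633], [0.4853, -0.0618]]
top [299.1 307.4] [293 302  13  12 124] [[0.4836, 0.0678], [0.4806, 0.0658], [0.4804, 0.0657]]
top [341.1 320.1] [340 319   3   3   8] [[0.4627, -0.0064], [0.4624, 0.0012], [0.4624, 0.0018]]
side [322.8 198.2] [318 187  10  21  80] [[0.7418, -0.1594], [0.6296, -0.0258], [0.6197, -0.014]]
side [303.2 216. ] [296 209  14  14  62] [[0.7315, -0.0885], [0.6211, 0.0327], [0.6113, 0.0433]]
side [398.7 280. ] [397 278   5   4   7] [[0.4857, -0.0627], [0.4187, 0.0539], [0.4128, 0.0642]]
side [338.8 293. ] [337 289   6   9   9] [[0.5432, 0.0307], [0.4661, 0.1308], [0.4593, 0.1396]]
```

View pics/c.png

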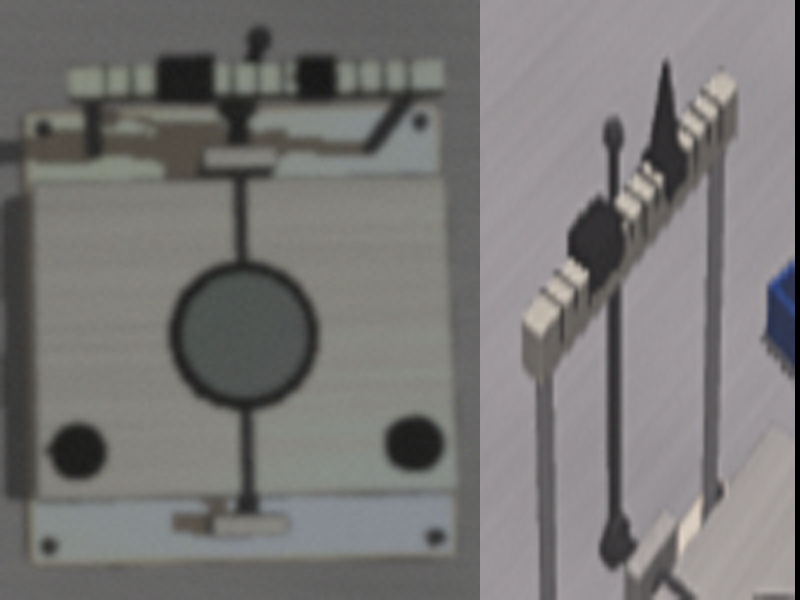

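Pads are 148 mm apart (150 expected), stage yaw is about 2°, and the needle matches its predicted place. The pointed marker is at stage y ≈ -24 mm, so the pad must go down about 12 mm. I'm moving above pad_right with the fingers shut.

Emit:
jog_arm([
  [[-0.0353,0.0307,0,0],[-0.0353,0.0307,0,0],[-0.0353,0.0307,0,0],[-0.0353,0.0307,0,0],[-0.0353,0.0307,0,0],[-0.0353,0.0307,0,0],[-0.0353,0.0307,0,0],[-0.0353,0.0307,0,0],[-0.0353,0.0307,0,0],[-0.0353,0.0307,0,0],[-0.0353,0.0307,0,0],[-0.0353,0.0307,0,0],[0,0,0,0.0855],[0,0,0,0.0855],[0,0,0,0.0855],[0,0,0,0.0855],[0,0,0,0]],
], claw=0)

```text
time_s: 2.22
tcp_pos: [0.4885, -0.0803, 0.2919]
ee_rot: [[-0.999, -0.041, -0.001], [-0.041, 0.999, 0.0], [0.001, 0.0, -1.0]]
wrist_force: [-0.2, -0.9, 0.6]
gripper_width: 0.008
gripper_force: 0.0
```

Run:
```python
from h import *
s=sense();print(s['time_s'],s['tcp_pos'],np.round(s['ee_rot'],3).tolist(),s['gripper_width'],s['wrist_force'])
o=np.zeros((600,800,3),np.uint8)
for i,n in enumerate(("side","wrist")):
    im=capture(n)[:,:,::-1];cv2.imwrite(f'pics/{n}1.png',im);o[:300,400*i:400*i+400]=cv2.resize(im,(400,300))
m=camera_model('wrist');print(m)
p=cv2.imread('pics/wrist1.png')
for z,q in(('pad',(.489,-.0804,.069)),('needle',(.6395,-.0005,.205))):
    f=240/np.tan(np.radians(m['fovy']/2));c=m['rotation'].T@(np.array(q)-m['eye']);print(z,m['cx']+f*c[0]/c[2],m['cy']+f*c[1]/c[2])
cv2.imwrite('pics/d.png',o[:300])
```

```text
2.225 [ 0.48848058 -0.08026339  0.29190282] [[-0.999, -0.041, -0.001], [-0.041, 0.999, 0.0], [0.001, 0.0, -1.0]] 0.008366935299871855 [-0.23034085 -0.86105269  0.61540574]
{'fovy': 58.4112954220305, 'cx': 317.8234166612576, 'cy': 242.25717801923665, 'eye': array([ 0.40366516, -0.0857109 ,  0.38460926]), 'rotation': array([[-4.04862942e-02,  9.51585414e-01,  3.04706515e-01],
       [ 9.99180052e-01,  3.84694614e-02,  1.26223727e-02],
       [ 2.89370229e-04,  3.04967705e-01, -9.52362649e-01]])}
pad 320.1371380833934 222.74808479392243
needle 450.7474321055485 546.5319927425136
```

View pics/d.png

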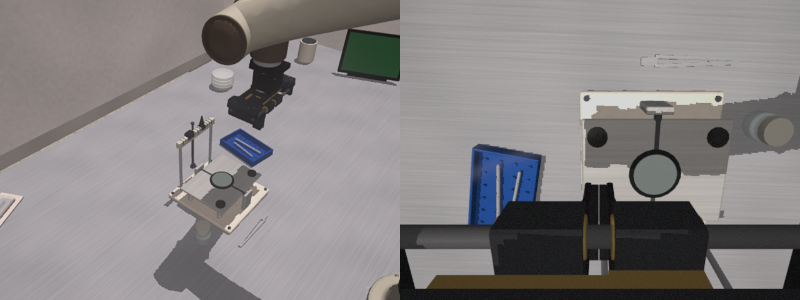

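Side view: gripper clear of the needle and both markers; nothing moved. Wrist view: right pad at about (315,219) full scale, close to the prediction (320,223). I'll refine that pad position and get the side-view target line.

Run:
```python
from h import *
w=cv2.imread('pics/wrist1.png');
for c,st in blobs(w,285,195,345,245,t=45,amin=100)+blobs(w,480,190,540,245,t=45,amin=100): print(c,st,onz('wrist',c,.067))
```

```text
[316.38760807 220.73919308] [300 204  32  32 694] [ 0.48806849 -0.08329753  0.067     ]
[508.42939815 219.375     ] [491 204  35  32 864] [0.48106476 0.06323095 0.067     ]
```

Emit:
jog_arm([
  [[0,0,0.03,0],[0,0,0.03,0],[0,0,0.03,0],[0,0,0.03,0],[0,0,0.015,0],[0,0,0,0]],
])

```text
time_s: 3.08
tcp_pos: [0.4881, -0.0804, 0.1561]
ee_rot: [[-0.999, -0.04, -0.003], [-0.04, 0.999, -0.0], [0.003, -0.0, -1.0]]
wrist_force: [0.0, 0.3, 0.2]
gripper_width: 0.008
gripper_force: 0.0
```

Emit:
jog_arm([
  [[0,-0.0015,0.01,0],[0,0,0.004,0],[0,0,0.003,0],[0,0,0.002,0],[0,0,0.002,0],[0,0,0.002,0],[0,0,0.002,0],[0,0,0,0],[0,0,0,0]],
])

```text
time_s: 4.2
tcp_pos: [0.489, -0.0818, 0.1324]
ee_rot: [[-0.999, -0.04, 0.0], [-0.04, 0.999, -0.0], [-0.0, -0.0, -1.0]]
wrist_force: [0.3, -1.2, 1.5]
gripper_width: 0.005
gripper_force: 0.9
```

```bash
cat > look.py <<'E'
from h import *
import sys
im=capture("side")[:,:,::-1];k=sys.argv[1]
for c,st in blobs(im,265,175,360,250,t=50): print(c,st)
cv2.imwrite(f'pics/s{k}.png',cv2.resize(im[170:290,260:380],None,fx=5,fy=5,interpolation=cv2.INTER_CUBIC))
m=camera_model('side');f=240/np.tan(np.radians(m['fovy']/2))
o=np.array([.536,-.0055,0]);X=np.array([.999,.042,0]);Y=np.array([-.042,.999,0])
for y in (0,-.012,-.018,-.024,-.03):   # expected ball pixel by needle y
    q=o+.104*X+y*Y+[0,0,.055+np.sqrt(.15**2-y*y)];c=m['rotation'].T@(q-m['eye']);print(y,m['cx']+f*c[0]/c[2],m['cy']+f*c[1]/c[2])
for y in (-.022,-.024,-.026):
    q=o+.092*X+y*Y+[0,0,.222];c=m['rotation'].T@(q-m['eye']);print('cone',y,m['cx']+f*c[0]/c[2],m['cy']+f*c[1]/c[2])
E
python3 look.py 2
```

```text
[322.03846154 200.48076923] [318 192   9  16  52]
[299.14285714 218.        ] [296 214   8   9  14]
0 308.41239864552904 196.83463780976552
-0.012 312.9694266491129 193.8215888841224
-0.018 315.22076086662776 192.51036663339622
-0.024 317.45283673104694 191.32985447068523
-0.03 319.66481088186873 190.2810597865242
cone -0.022 322.48365030670334 185.06726021290348
cone -0.024 323.2333539887087 184.53487211860124
cone -0.026 323.9812184215301 184.0037901328209
```

View pics/s2.png

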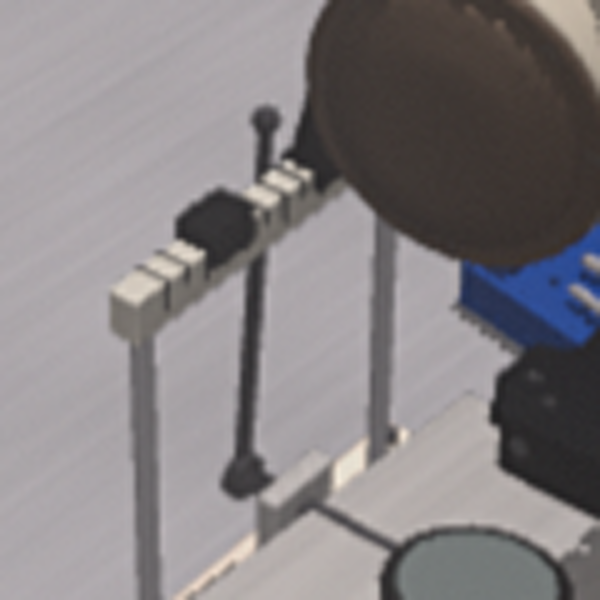

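The needle ball is at full-frame (313.2,193.6), about -13 mm, which agrees with the pad being down 6.3 mm. The arm hides the cone, but its level-state position of -24 mm agrees in both views. Pressing 5.6 mm further.

Emit:
jog_arm([
  [[0,0,0.0015,0],[0,0,0.0015,0],[0,0,0.0015,0],[0,0,0.0011,0],[0,0,0,0],[0,0,0,0],[0,0,0,0]],
])

```text
time_s: 5.12
tcp_pos: [0.4889, -0.0818, 0.1267]
ee_rot: [[-0.999, -0.04, 0.0], [-0.04, 0.999, 0.0], [-0.0, 0.0, -1.0]]
wrist_force: [1.2, -2.0, 3.2]
gripper_width: 0.011
gripper_force: 1.6
```

```bash
python3 look.py 3 >/dev/null
python3 - <<'E'
from h import *
im=capture("top")[:,:,::-1];cv2.imwrite('pics/t3.png',im)
a=cv2.resize(im[190:240,290:400],None,fx=5,fy=5,interpolation=cv2.INTER_CUBIC)
b=cv2.imread('pics/s3.png')[:350]
o=np.zeros((600,600,3),np.uint8);o[:350]=b;o[350:,:550]=a;cv2.imwrite('pics/e.png',o)
E
```

```text
(no output)
```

View pics/e.png

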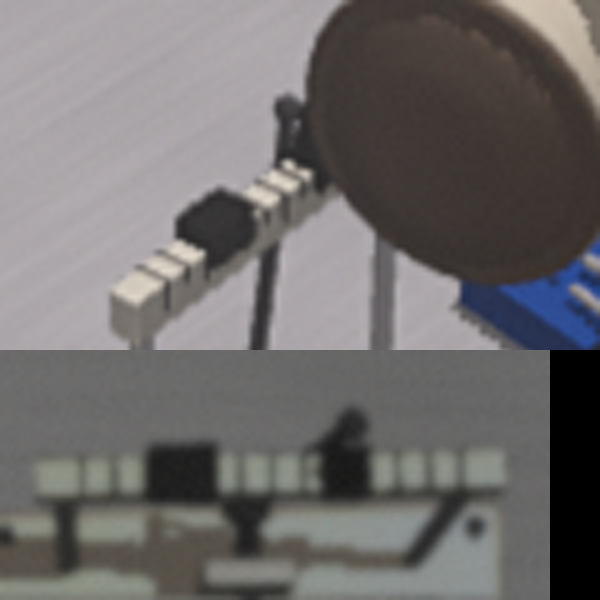

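The ball is at side (317.6,191.4), about -25.5 mm. From above it's at (360.4,204), next to the clip centre at 359.2, so about 1 mm past the mark. I'll ease back 0.4 mm, hold, then release gently.

Emit:
jog_arm([
  [[0,0,-0.0004,0],[0,0,0,0],[0,0,0,0],[0,0,0,0],[0,0,0,0],[0,0,0,0],[0,0,0,0],[0,0,0,0],[0,0,0,0],[0,0,0,0],[0,0,0,0],[0,0,0,0],[0,0,0,0]],
])

```text
time_s: 6.85
tcp_pos: [0.4889, -0.0818, 0.1271]
ee_rot: [[-0.999, -0.04, 0.0], [-0.04, 0.999, 0.0], [-0.0, 0.0, -1.0]]
wrist_force: [2.1, -0.6, 2.5]
gripper_width: 0.005
gripper_force: 1.6
```

Emit:
jog_arm([
  [[0,0,-0.001,0],[0,0,-0.0015,0],[0,0,-0.0015,0],[0,0,-0.0015,0],[0,0,-0.0015,0],[0,0,-0.0015,0],[0,0,-0.0015,0],[0,0,-0.0015,0],[0,0,-0.0015,0],[0,0,-0.003,0],[0,0,-0.01,0],[0,0,-0.02,0],[0,0,-0.03,0],[0,0,-0.03,0],[0,0,-0.03,0],[0,0,0,0],[0,0,0,0],[0,0,0,0],[0,0,0,0]],
])

```text
time_s: 9.22
tcp_pos: [0.4885, -0.0818, 0.2622]
ee_rot: [[-0.999, -0.04, -0.002], [-0.04, 0.999, -0.0], [0.002, -0.0, -1.0]]
wrist_force: [-0.3, -0.2, 0.6]
gripper_width: 0.002
gripper_force: 0.0
```

Run:
```python
from h import *
im=capture("side")[:,:,::-1];print(sense()['time_s'])
cv2.imwrite('pics/f.png',im)
```

```text
9.275
```

View pics/f.png

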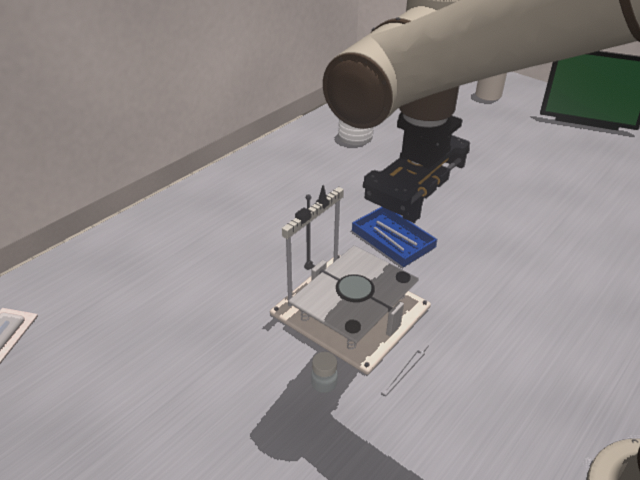

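The needle is back upright at (308,197), the plate is level, and the jar, forceps and tray are where they were. The gripper is clear.

```bash
python3 -c "
from station import *
print(finish_job())"
```

```text
the job is handed in; nothing more can be done
None
```

I pressed the right pad until the needle stood about 1 mm from the pointed marker by the camera measurements, held it about 1.6 s, and released; the plate sprang back level with the jar, forceps and tray unmoved, and the job is handed in (no verdict was returned).

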